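# Back a feed wheel off by one ratchet notch

### The job

The feed wheel has been wound on one notch too far. With the fingertips only, push the red thumb tab to lift the pawl clear of the ratchet wheel before turning it, push the star handle so that the wheel turns backward (its top moving toward the pawl's pivot) by just one notch, then push the pawl down again so that it sits fully down in that next notch. Push gently and grasp nothing, never wind the wheel forward or run it back two notches, and leave the things lying around the unit where they are.

Things in the scene. Friction and masses are not known exactly. Their poses are not given: they have to be found in the camera images.
- feed_unit: Hand-indexed strip feed unit, screwed to the table. Origin: centre of its width at table height, z up; its front (star handle) faces its own -x, its +y is left as seen from the front. Blue base plate 150 (x, -60 to +90) x 250 (y) x 12 mm. Nothing of the unit ever stands higher than z = 235 mm.
- axle (a point): Point on the axle, which lies along the unit's x, 95 mm above the table. Turning as one on it: star handle (plane x = -46 mm in the unit's frame), steel ratchet wheel (x = 12 to 24 mm, 12 saw teeth, radius 62 mm at tips, 50 mm at roots), black feed roller (x = 30 to 72). An upright 50 mm wide, top at z = 118, stands between handle and ratchet.
- pawl_pivot (a point): Point on the pawl's pivot (a line along the unit's x), at x = 18, y = -85, z = 157 mm of the unit, mid-width of the pawl. The pawl points from here to the unit's +y and its nose rests on top of the ratchet wheel. The pivot post (x = -4 to 6 mm, 26 mm wide in y) ends 10 mm above the pivot.
- wheel (a joint): Turn of wheel and star handle, rad; grows backward: clockwise seen from the front, top going to the unit's -y. 0: a tooth's steep face bears on the engaged pawl; starts at -0.05 to -0.02 (play). One notch = 0.524. An engaged pawl stops backward turning; forward turning makes it ride over the teeth. Stiff (0.12 N m, about 2 N at a handle ball); stays where left.
- pawl (a joint): Swing of the pawl, rad. 0: nose fully down in a tooth gap; grows as it lifts, stop at 0.95; clear of all teeth above 0.15. Stiff pivot (0.05 N m, 1 to 2 N at the tab): it stays where left, never falls back by itself. Lowered with the wheel a little short of a full notch it still drops in (reading up to 0.04 if 0.15 rad short); beyond a full notch it lands on the next tooth's top.
- pawl_tab (a point): Point in the pawl's red thumb tab, 50 mm from the pivot. The red plate is 30 mm wide (unit's x), 8 mm thick and reaches 7 mm beyond this point, 21 mm below it. Pawl down: the tab leans 27 degrees from upright to the unit's +y. Pushing it to -y (right seen from the front) lifts the nose, until it leans 27 degrees the other way; pushing it to +y lowers the nose.
- pawl_nose (a point): Lower corner of the pawl's nose, mid-width; the pawl is a dark steel bar 10 mm wide (along the unit's x), 85 mm from pivot to nose.
- handle_ball (a point): Centre of the yellow ball (18 mm across) on the top arm of the star handle, 70 mm from the axle; starts 16 to 18 degrees left of straight up as seen from the front; one notch back brings it about 15 degrees right of it. Below it the arm is a 10 mm rod running to the hub. Three like arms with black balls follow at 90 degree steps.
- fuse_tin: Bystander, loose, beside the feed unit: round tin with a red lid, 54 mm across, 24 mm high. Origin at the centre of its underside.
- driver_small: Bystander, loose, beside the feed unit: red and orange screwdriver lying down, 160 mm long, 25 mm high. Origin at the centre of its underside.
- bolt0: Bystander, loose, beside the feed unit: steel bolt standing on its head, 27 mm high. Origin at the centre of its underside.
- bolt1: Bystander, loose, beside the feed unit: a second steel bolt standing on its head, 27 mm high. Origin at the centre of its underside.
- relay_spare: Bystander, loose, beside the feed unit: small plug-in relay, 21x28x30 mm. Origin at the centre of its underside.
- flat_pliers: Bystander, loose, beside the feed unit: blue-handled pliers lying flat, 181 mm long, 14 mm high. Origin at the centre of its underside.

How it is judged:
By the outcome, as a careful person would: the job done as asked, in the order asked, and still so for the second after the job is handed in, with the robot touching nothing.
It also fails if it takes over 61 s, if anything falls off the work surface, if the arm or the gripper's body presses on something with over 40 N, if the wrist force passes 120 N, or if a joint passes its speed limit or range.

### The arm

A 6-joint arm with a two-finger parallel gripper is mounted at the origin on a cart in front of the work surface, level with it; the furniture and walls round the work are solid. World frame = base frame: x ahead of the robot, y to its left, z up, the work surface at z = 0. Lengths are in mm, angles in rad, forces in N, time in s.
With the tool pointing down it reaches from about 300 to 750 mm from the base axis. Payload 8.5 kg.
Tool frame: the origin (TCP) lies on the centre line of the jaws, within the pads' length; the fingertips stand 25 mm ahead of it and the grasp point (between the pads) lies 6 mm ahead of it; z points along the fingers, y is the line along which they close (so a half turn about z gives the same grasp; the last joint's range is limited). The gripper opens to 85 mm and grips with 20 to 120 N. Pads are 22 mm wide; open, the fingers measure 114 mm over their backs; the gripper's body (76 mm by 85 mm) begins 54 mm behind the grasp point. The pads swing forward as they close: fully open they stand 13 mm farther back than shut.
Start: joints at [-1.462, 0.381, 1.297, -0, 1.464, -0.215], TCP at [174.988, -521.402, 256.322] pointing down, gripper open.
Joint ranges: [-3.11, 3.11], [-0.89, 2.33], [0.22, 2.48], [-1.42, 4.56], [0.17, 2.85], [-2.88, 2.88]. Speed limits (rad/s): [2.39, 2.39, 3.14, 3.14, 3.14, 3.14].

### API

Orientations are given as a unit quaternion [w, x, y, z].
In Python, from station import bot, read_camera, recognise, masks_of, landmark_of gives the robot as it stands.
- The arm moves only by the tool carry_out, never from a script. Its argument "deltas" is a list of rows, each a list of 7 numbers: the shift along the tool's x, y, z in mm, then the turn, a rotation vector about the tool's x, y, z in degrees, then the opening, from 0 (shut) to 1 (fully open). A call has 1 to 8 rows; each row shifts and turns the commanded pose from where the row before left it, along the tool's axes as they then stand; what a row does not reach is not made up. A row lasts 1/12 s, in which the tool goes at most 41.7 mm and 7.16 degrees, less where a joint would pass 70% of its speed; a pose out of reach is approached as far as the arm can. A call with a gripper value outside its range is refused whole. The fingers move at their own pace and stop on an object; the grip force is fixed at half the most. Time passes only in rows, so rows that do not move let the fingers close. It gives the time, the measured TCP pose, the force, the opening and the grip force at its end, in the units of the state.
- bot.observe(): the state, without advancing time (a new reading comes with each control period).
- read_camera(name): name is "scene" or "top" or "wrist"; returns a dict with "image" (400x640x3 uint8, red, green, blue), "fx", "fy", "cx", "cy" (pixels), "extrinsics" (4x4, takes a point from world to camera coordinates). Camera axes: x right, y down, z forward; pixel columns grow to the right and rows downward; lengths in mm; the calibration is good to about 2 mm. A picture is of the moment at which its call begins. There is no depth.
- bot.close_job(): hands the job in; it is judged then, once.
Trained networks look in the newest picture that a camera, given by its name, has taken for a name from the list of things; names that differ only in an ending like _2 or _b are one class to them, and where a whole thing is asked for, a point or a joint stands for the part that bears it (a point fixed in the world has none). Each returns a list of dicts, best first, with "conf" (0 to 1); they miss things now and then, are a little off and sometimes report something else, mostly with a low value. They report only what shows in the picture. A call takes as long as a camera call.
- recognise(label, camera): "rect" ([centre column, centre row, width, height] in pixels, round what is visible of it).
- masks_of(label, camera): "mask" (400x640 bool, what is visible of it) and "rect" ([centre column, centre row, width, height] in pixels, round what is visible of it).
- landmark_of(label, camera): "location" ([column, row] in pixels: a listed point, or the origin of a listed thing).
The state is a dict: "time_s": time; "qpos": joint angles; "qd": joint speeds; "effort": joint torques, N m; "tool_pos": TCP position; "tool_rot": TCP orientation; "force": force on the tool from outside, world axes, zero at the start; "moment": the same for the moment, N m; "grip_width": finger opening in mm; "gripper_force": force on a finger pad.
Only numpy, scipy, OpenCV 4.12 (cv2) and the standard library are available. Lean on these libraries where they do the work, as an engineer would, in place of code of your own. Each camera call takes 0.05 s, during which the arm holds its last target. There are 200 camera calls.

## Working session

There is one attempt and no reset: what is moved stays moved. The work goes in short steps, Python scripts to look and compute and a tool call to move; the robot and the scene stay as the last step left them, time stands still between calls to the robot, and variables do not carry over. Pictures are saved under pics/ and viewed, at most 10 in all, crops included, and the job is handed in when it is done.

Besides the shell and the picture viewer there is one more tool, called as name([rows], argument=value, ...), one row to a line, values as JSON. carry_out: Moves the arm, as the interface text tells. Its arguments: {"type":"object","properties":{"deltas":{"type":"array"}},"required":["deltas"]}

```bash
ls; mkdir -p pics
cat > h.py <<'E'
import numpy as np, cv2
from station import bot, read_camera, recognise, masks_of, landmark_of
from scipy.spatial.transform import Rotation as R
def P(c):
    K=np.array([[c['fx'],0,c['cx']],[0,c['fy'],c['cy']],[0,0,1]]); return K@np.array(c['extrinsics'])[:3]
def save(c,n): cv2.imwrite(f'pics/{n}.png',c['image'][:,:,::-1])
E
python3 - <<'E'
from h import *
print(bot.observe())
ims=[]
for n in ['scene','top']:
    c=read_camera(n); ims.append(c['image']); np.save(n+'P.npy',P(c))
    E=np.array(c['extrinsics']); print(n,c['fx'],'cam pos',-E[:3,:3].T@E[:3,3],'fwd',E[2,:3])
    for l in ['feed_unit','axle','pawl_pivot','pawl_tab','pawl_nose','handle_ball']:
        print(n,l,[(np.round(d['location']).tolist(),round(d['conf'],2)) for d in landmark_of(l,n)[:2]])
im=np.vstack(ims); cv2.imwrite('pics/a.png',cv2.resize(im,(480,600))[:,:,::-1])
cv2.imwrite('pics/s.png',ims[0][:,:,::-1]);cv2.imwrite('pics/t.png',ims[1][:,:,::-1])
E
```

```text
pics
{'time_s': 0.0, 'qpos': array([-1.46230932e+00,  3.81188164e-01,  1.29825359e+00,  1.16233201e-05,
        1.46361234e+00, -2.15289800e-01]), 'qd': array([-2.02113007e-04, -4.48777588e-04, -5.40315430e-04,  1.25998322e-03,
        6.32733937e-04, -8.35514961e-05]), 'effort': array([ 2.53971530e-04, -4.48458159e+01, -2.31274849e+01, -1.86073721e-04,
        4.84209406e-03,  5.02536159e-05]), 'tool_pos': array([ 174.9592418 , -521.15752734,  255.7183832 ]), 'tool_rot': array([-7.29371626e-04,  9.86924504e-01,  1.61181543e-01,  4.47726320e-05]), 'force': array([0.60505584, 0.43378881, 0.25992191]), 'moment': array([-0.00846117,  0.00049629, -0.0322316 ]), 'gripper_force': 0.0, 'grip_width': 85.58879311084137}
scene 400.57934435195847 cam pos [103.73987938 461.96039203 777.97311559] fwd [ 0.51828944 -0.42298399 -0.74327693]
scene feed_unit [([342.0, 210.0], 0.81)]
scene axle [([346.0, 179.0], 0.72)]
scene pawl_pivot [([358.0, 145.0], 0.62), ([329.0, 273.0], 0.55)]
scene pawl_tab [([357.0, 132.0], 0.81), ([359.0, 142.0], 0.24)]
scene pawl_nose []
scene handle_ball [([361.0, 177.0], 0.82)]
top 484.6839381916543 cam pos [ 328.12662176  127.9658404  1239.06125212] fwd [ 0.17971437  0.00537057 -0.98370417]
top feed_unit [([374.0, 178.0], 0.85), ([417.0, 149.0], 0.39)]
top axle []
top pawl_pivot [([418.0, 150.0], 0.94)]
top pawl_tab [([410.0, 146.0], 0.48)]
top pawl_nose [([382.0, 156.0], 0.83)]
top handle_ball [([384.0, 184.0], 0.63), ([416.0, 146.0], 0.61)]
```

View pics/s.png

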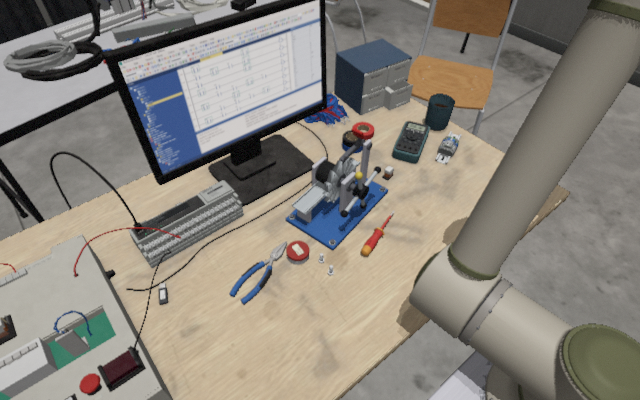

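View pics/t.png

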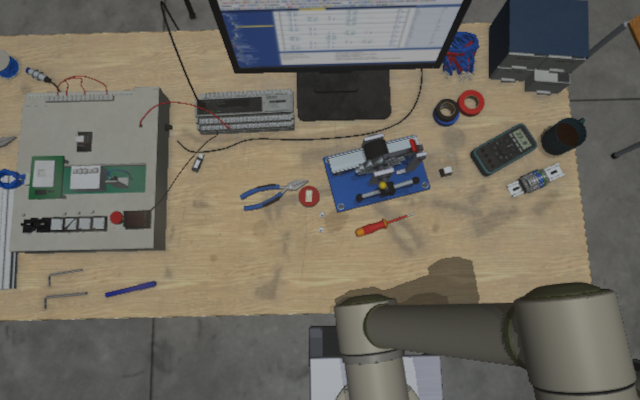

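The scene view shows the blue-based unit near (340,200) with the yellow ball at (361,177). In the top view the plate is at (377,173) and the red tab at (414,143). Next I'll fit the unit pose.

```bash
cat >> h.py <<'E'
s27,c27=np.sin(np.radians(27)),np.cos(np.radians(27))
LM={'feed_unit':(0,0,0),'axle':None,'pawl_pivot':(18,-85,157),'pawl_tab':(18,-85+50*s27,157+50*c27),'pawl_nose':(18,-1,145),'handle_ball':(-46,70*np.sin(.297),95+70*np.cos(.297))}
def T(p,u): # unit->world
    c,s=np.cos(p[2]),np.sin(p[2]); u=np.atleast_2d(u); return np.c_[p[0]+c*u[:,0]-s*u[:,1],p[1]+s*u[:,0]+c*u[:,1],u[:,2]]
def proj(M,X):
    h=np.c_[X,np.ones(len(X))]@M.T; return h[:,:2]/h[:,2:]
E
python3 - <<'E'
from h import *
from scipy.optimize import least_squares
obs=[];plate={}
PM={n:np.load(n+'P.npy') for n in['scene','top']}
for n in PM:
    c=read_camera(n)
    for l,u in LM.items():
        if u is None: continue
        for d in landmark_of(l,n)[:1]: obs.append((n,l,u,d['location'],d['conf']))
    hsv=cv2.cvtColor(c['image'],cv2.COLOR_RGB2HSV); m=cv2.inRange(hsv,(100,120,60),(125,255,255))
    k=np.zeros_like(m)
    if n=='top': k[125:225,315:440]=1
    else: k[170:250,280:395]=1
    m*=k; _,lab,st,_=cv2.connectedComponentsWithStats(m); i=1+st[1:,4].argmax()
    pts=np.argwhere(m>0)[:,::-1].astype(np.float32); hull=cv2.convexHull(pts)[:,0]; plate[n]=hull; print(n,len(pts),pts.min(0),pts.max(0))
corn=np.array([(-60,-125,12),(-60,125,12),(90,125,12),(90,-125,12)])
def res(p,full=False):
    r=[]
    for n,l,u,o,cf in obs: r.append((proj(PM[n],T(p,u))[0]-o)*cf)
    # hull points vs plate outline: front and side corners visible
    for n in PM:
        q=proj(PM[n],T(p,corn)).astype(np.float32).reshape(-1,1,2)
        for h in plate[n]: r.append([0.15*cv2.pointPolygonTest(q,(float(h[0]),float(h[1])),True),0])
    return np.ravel(r)
best=min((least_squares(res,[x0,50,y0],loss='soft_l1',f_scale=2,x_scale=[10,10,.1]) for x0 in(500,) for y0 in (-.3,0,.3)),key=lambda s:s.cost)
p=best.x; print(p,np.degrees(p[2]),best.cost); np.save('pose.npy',p)
for n,l,u,o,cf in obs: print(n,l,np.round(proj(PM[n],T(p,u))[0]-o,1),round(cf,2))
vis=[]
for n in PM:
    im=read_camera(n)['image'][:,:,::-1].copy(); r0,c0=(110,330-55) if n=='scene' else (115,310)
    im=cv2.resize(im[r0:r0+140,c0:c0+140],None,fx=4,fy=4,interpolation=cv2.INTER_CUBIC)
    f=lambda q:np.int32((q-[c0,r0])*4)
    cv2.polylines(im,[f(proj(PM[n],T(p,corn)))],True,(0,255,0),1)
    for u in LM.values():
        if u is not None: cv2.circle(im,tuple(int(v) for v in f(proj(PM[n],T(p,u)))[0]),4,(255,0,255),1)
    vis.append(im)
cv2.imwrite('pics/fit.png',cv2.resize(np.hstack(vis),(800,400)))
E
```

```text
scene 2233 [287. 179.] [387. 249.]
top 2110 [323. 157.] [429. 211.]
[ 5.93692926e+02 -2.60838037e+01  2.33073139e-01] 13.354107161753557 15.245079774226022
scene pawl_pivot [-1.2 -4. ] 0.89
scene pawl_tab [3.4 0.5] 0.8
scene pawl_nose [-1.   2.8] 0.73
scene handle_ball [-0.7 -1. ] 0.92
top feed_unit [2.8 0.6] 0.79
top pawl_pivot [-0.1 -0.3] 0.78
top pawl_tab [-0.   0.9] 0.77
top pawl_nose [-1.3 -0.3] 0.72
top handle_ball [-0.5  1.1] 0.83
```

View pics/fit.png

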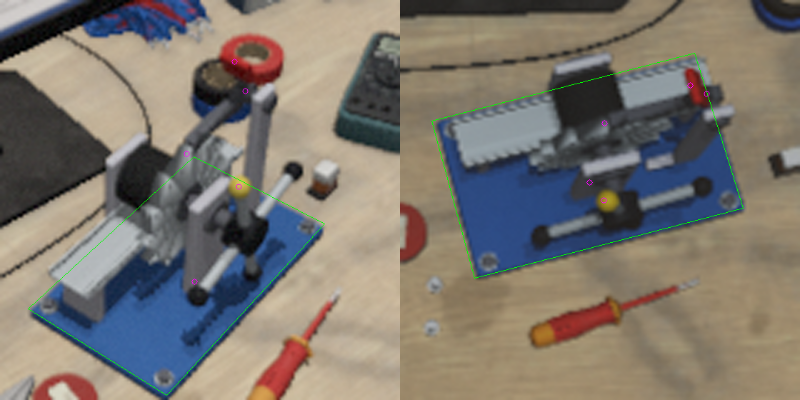

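The pose fit is good: unit at (594, -26), yaw 13.4°. The plate outline and points match in both views. I'll push with the shut fingers' 22 mm sides, tool x along unit +y.

```bash
cat >> h.py <<'E'
p=np.array([593.7,-26.1,np.radians(13.35)])
def plan(u,n):
    """u: TCP goal in unit frame; tool x=unit y, y=unit x, z down"""
    s=bot.observe(); w,x,y,z=s['tool_rot']; R0=R.from_quat([x,y,z,w])
    a=p[2]+np.pi/2; G=R.from_matrix(np.c_[[np.cos(a),np.sin(a),0],[np.cos(p[2]),np.sin(p[2]),0],[0,0,-1]])
    rv=(R0.inv()*G).as_rotvec(); d=(T(p,u)[0]-s['tool_pos'])/n
    Ri=R0; print('t',s['time_s'],'rot deg',np.degrees(rv).round(1),'dist',np.linalg.norm(d)*n)
    for i in range(n):
        print(np.r_[Ri.inv().apply(d),np.degrees(rv)/n].round(1).tolist()); Ri=Ri*R.from_rotvec(rv/n)
def where():
    s=bot.observe(); q=s['tool_pos']-[p[0],p[1],0]; c,n=np.cos(p[2]),np.sin(p[2])
    print('unit TCP',np.round([c*q[0]+n*q[1],-n*q[0]+c*q[1],q[2]],1),'F',np.round([c*s['force'][0]+n*s['force'][1],-n*s['force'][0]+c*s['force'][1],s['force'][2]],2),'t',s['time_s'],s['qpos'].round(2))
E
python3 -c "
from h import *
plan((18,-28,278),20)"
```

```text
t 1.4 rot deg [ -0.   -0.  -84.8] dist 647.6603140746263
[28.5, -15.3, -1.1, -0.0, -0.0, -4.2]
[29.6, -13.2, -1.1, -0.0, -0.0, -4.2]
[30.4, -11.0, -1.1, -0.0, -0.0, -4.2]
[31.2, -8.7, -1.1, -0.0, -0.0, -4.2]
[31.7, -6.4, -1.1, -0.0, -0.0, -4.2]
[32.1, -4.0, -1.1, -0.0, -0.0, -4.2]
[32.3, -1.6, -1.1, -0.0, -0.0, -4.2]
[32.4, 0.8, -1.1, -0.0, -0.0, -4.2]
[32.2, 3.2, -1.1, -0.0, -0.0, -4.2]
[31.9, 5.5, -1.1, -0.0, -0.0, -4.2]
[31.4, 7.9, -1.1, -0.0, -0.0, -4.2]
[30.7, 10.2, -1.1, -0.0, -0.0, -4.2]
[29.9, 12.4, -1.1, -0.0, -0.0, -4.2]
[28.9, 14.6, -1.1, -0.0, -0.0, -4.2]
[27.7, 16.7, -1.1, -0.0, -0.0, -4.2]
[26.4, 18.7, -1.1, -0.0, -0.0, -4.2]
[25.0, 20.6, -1.1, -0.0, -0.0, -4.2]
[23.4, 22.4, -1.1, -0.0, -0.0, -4.2]
[21.6, 24.1, -1.1, -0.0, -0.0, -4.2]
[19.8, 25.6, -1.1, -0.0, -0.0, -4.2]
```

carry_out([
  [28,-15,-4,0,0,-4,0],
  [30,-13,-4,0,0,-4,0],
  [30,-11,-4,0,0,-4,0],
  [31,-9,-4,0,0,-4,0],
  [32,-6,-4,0,0,-4,0],
  [32,-4,-2,0,0,-4,0],
  [32,-2,0,0,0,-4,0],
  [32,1,0,0,0,-4,0],
])

```text
time_s: 2.07
tool_pos: [354.8, -334.9, 278.6]
tool_rot: [0.0, 0.904, 0.428, 0.0]
force: [0.4, 0.2, 1.1]
grip_width: -0.0
gripper_force: 0.0
```

carry_out([
  [32,3,0,0,0,-4,0],
  [32,5,0,0,0,-4,0],
  [31,8,0,0,0,-4,0],
  [31,10,0,0,0,-4,0],
  [30,12,0,0,0,-4,0],
  [29,15,0,0,0,-4,0],
  [0,0,0,0,0,0,0],
])

```text
time_s: 2.65
tool_pos: [494.8, -196.4, 278.2]
tool_rot: [-0.0, 0.793, 0.609, 0.001]
force: [0.5, -0.1, -0.1]
grip_width: 0.0
gripper_force: 0.0
```

```bash
python3 -c "
from h import *
where(); plan((18,-28,278),7)"
```

```text
unit TCP [-135.5 -142.9  278.2] F [ 0.47 -0.24 -0.14] t 2.65 [-0.6   0.33  1.31  0.    1.5  -0.34]
t 2.65 rot deg [  0.1  -0.1 -28.3] dist 191.7653160538566
[24.9, 11.5, 0.1, 0.0, -0.0, -4.0]
[24.0, 13.2, 0.1, 0.0, -0.0, -4.0]
[23.0, 14.9, 0.1, 0.0, -0.0, -4.0]
[21.9, 16.5, 0.1, 0.0, -0.0, -4.0]
[20.7, 18.0, 0.0, 0.0, -0.0, -4.0]
[19.3, 19.4, 0.0, 0.0, -0.0, -4.0]
[17.9, 20.7, 0.0, 0.0, -0.0, -4.0]
```

carry_out([
  [25,11.5,0,0,0,-4,0],
  [24,13,0,0,0,-4,0],
  [23,15,0,0,0,-4,0],
  [22,16.5,0,0,0,-4,0],
  [20.5,18,0,0,0,-4,0],
  [19.5,19.5,0,0,0,-4,0],
  [18,20.5,0,0,0,-4,0],
  [0,0,0,0,0,0,0],
])

```text
time_s: 3.32
tool_pos: [618.1, -50.6, 277.7]
tool_rot: [-0.0, 0.623, 0.782, 0.0]
force: [0.5, 0.2, 0.4]
grip_width: -0.1
gripper_force: 0.0
```

Run:
```python
from h import *
where()
c=read_camera('wrist'); M=P(c); im=c['image'][:,:,::-1].copy()
for l,u in LM.items():
    if u is not None:
        q=proj(M,T(p,u))[0]; print(l,q.round(),[(np.round(d['location']).tolist(),round(d['conf'],2)) for d in landmark_of(l,'wrist')[:2]])
        cv2.circle(im,tuple(int(v) for v in q),5,(255,0,255),1)
tp=proj(M,T(p,np.array([[18,-28,253],[18,-28,190]]))); print(tp)
cv2.imwrite('pics/w1.png',im)
```

```text
unit TCP [ 18.1 -29.5 277.7] F [0.5  0.11 0.39] t 3.3167 [-0.27  0.5   1.05  0.    1.6  -0.5 ]
feed_unit [309. 145.] [([313.0, 149.0], 0.6)]
pawl_pivot [322. 257.] []
pawl_tab [322. 260.] []
pawl_nose [321. 167.] [([323.0, 166.0], 0.69)]
handle_ball [243. 146.] [([248.0, 146.0], 0.66)]
[[321.16370384 253.52275306]
 [321.46689577 213.40876572]]
```

View pics/w1.png

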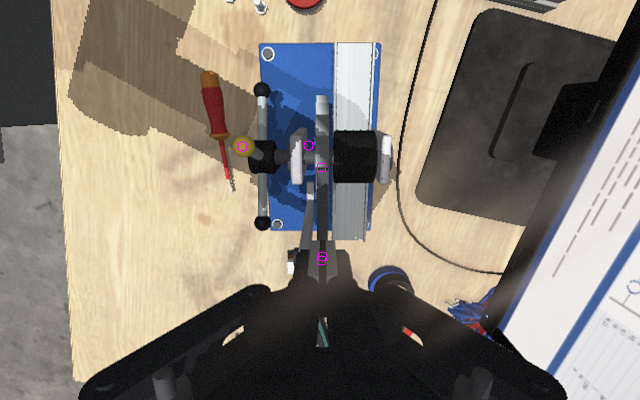

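The wrist view shows the unit where predicted: ball (243,146), nose (321,167). The tab is hidden behind the fingers at about (322,260). I'll descend beside the tab, then push to -y.

carry_out([
  [2,0,16,0,0,0,0],
  [0,0,16,0,0,0,0],
  [0,0,16,0,0,0,0],
  [0,0,14,0,0,0,0],
  [0,0,0,0,0,0,0],
  [0,0,0,0,0,0,0],
])

```text
time_s: 4.12
tool_pos: [615.6, -52.3, 216.4]
tool_rot: [-0.0, 0.626, 0.78, -0.0]
force: [1.0, 0.2, 0.2]
grip_width: -0.3
gripper_force: 0.0
```

carry_out([
  [-3,0,0,0,0,0,0],
  [-3,0,0,0,0,0,0],
  [-3,0,0,0,0,0,0],
  [-3,0,0,0,0,0,0],
  [-2,0,0,0,0,0,0],
  [-2,0,0,0,0,0,0],
  [-2,0,0,0,0,0,0],
])

```text
time_s: 4.7
tool_pos: [619.9, -69.2, 216.5]
tool_rot: [-0.0, 0.626, 0.78, 0.0]
force: [-0.2, 0.9, 1.8]
grip_width: -0.1
gripper_force: 1.0
```

```bash
python3 -c "
from h import *
where()"
```

```text
unit TCP [ 15.5 -47.9 216.5] F [-0.04  0.89  1.76] t 4.7 [-0.3   0.54  1.15  0.    1.46 -0.52]
```

carry_out([
  [-3,0,0,0,0,0,0],
  [-3,0,0,0,0,0,0],
  [-3,0,0,0,0,0,0],
  [-3,0,0,0,0,0,0],
  [-3,0,0,0,0,0,0],
])

```text
time_s: 5.12
tool_pos: [623.1, -84.2, 216.3]
tool_rot: [-0.0, 0.626, 0.78, -0.0]
force: [0.6, 2.0, 0.2]
grip_width: -0.1
gripper_force: 0.7
```

carry_out([
  [-3,0,0,0,0,0,0],
  [-3,0,0,0,0,0,0],
  [-3,0,0,0,0,0,0],
  [-3,0,0,0,0,0,0],
  [0,0,0,0,0,0,0],
])

```text
time_s: 5.53
tool_pos: [625.8, -96.2, 216.3]
tool_rot: [0.0, 0.626, 0.78, -0.0]
force: [-0.3, 1.2, 1.2]
grip_width: -0.1
gripper_force: 0.0
```

Run:
```python
from h import *
where()
c=read_camera('wrist'); save(c,'w2'); cv2.imwrite('pics/w2.png',c['image'][60:360,160:480,::-1])
c=read_camera('scene'); a=cv2.resize(c['image'][90:230,280:440],(480,420))[:,:,::-1]
b=cv2.resize(cv2.imread('pics/w2.png'),(448,420)); cv2.imwrite('pics/w2.png',cv2.resize(np.hstack([a,b]),(800,362)))
```

```text
unit TCP [ 15.1 -75.7 216.3] F [-0.02  1.2   1.19] t 5.5333 [-0.34  0.56  1.12 -0.    1.47 -0.56]
```

View pics/w2.png

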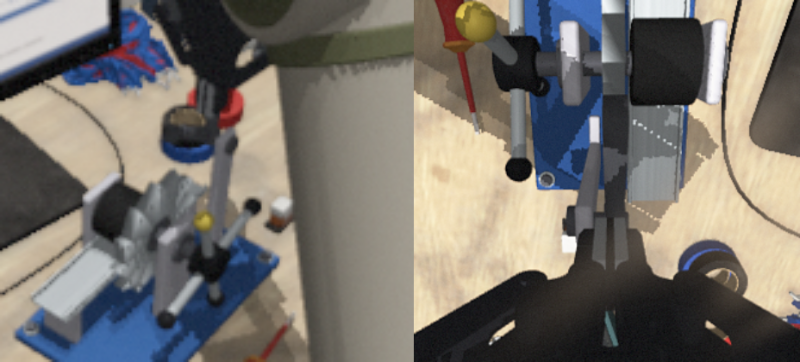

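The wrist view shows the pawl raised, with its bar at about (615,150) now larger and closer to the camera. The ball is still at upper left (475,18). I'll withdraw and go to the handle.

carry_out([
  [3,0,0,0,0,0,0],
  [2,0,-10,0,0,0,0],
  [0,0,-16,0,0,0,0],
  [0,0,-16,0,0,0,0],
  [0,0,-10,0,0,0,0],
  [0,0,0,0,0,0,0],
])

```text
time_s: 6.13
tool_pos: [625.2, -90.6, 271.2]
tool_rot: [0.002, 0.625, 0.78, 0.001]
force: [-0.2, 0.5, -0.1]
grip_width: 0.3
gripper_force: 0.0
```

```bash
python3 -c "
from h import *
where(); plan((-46,50,266),8)"
```

```text
unit TCP [ 15.7 -70.  271.2] F [-0.14  0.5  -0.09] t 6.1333 [-0.33  0.52  1.02 -0.    1.59 -0.55]
t 6.1333 rot deg [ 0.2  0.1 -0.8] dist 135.07661578231324
[14.9, -7.9, 0.6, 0.0, 0.0, -0.1]
[14.9, -7.9, 0.6, 0.0, 0.0, -0.1]
[14.9, -7.9, 0.6, 0.0, 0.0, -0.1]
[14.9, -7.8, 0.6, 0.0, 0.0, -0.1]
[15.0, -7.8, 0.6, 0.0, 0.0, -0.1]
[15.0, -7.8, 0.6, 0.0, 0.0, -0.1]
[15.0, -7.8, 0.6, 0.0, 0.0, -0.1]
[15.0, -7.7, 0.6, 0.0, 0.0, -0.1]
```

carry_out([
  [15,-8,0,0,0,0,0],
  [15,-8,0,0,0,0,0],
  [15,-8,0,0,0,0,0],
  [15,-8,0,0,0,0,0],
  [15,-8,0,0,0,0,0],
  [15,-8,0,0,0,-0.5,0],
  [15,-8,0,0,0,0,0],
  [15,-6,0,0,0,0,0],
])

```text
time_s: 6.8
tool_pos: [536.7, 13.5, 267.7]
tool_rot: [-0.0, 0.622, 0.783, -0.0]
force: [0.8, -0.3, 0.3]
grip_width: 0.0
gripper_force: 0.0
```

Run:
```python
from h import *
where()
im=[]
for n in ['wrist','scene','top']:
    c=read_camera(n); M=P(c)
    for l in ['handle_ball','pawl_tab','pawl_nose']: print(n,l,proj(M,T(p,LM[l]))[0].round(1),[(np.round(d['location'],1).tolist(),round(d['conf'],2)) for d in landmark_of(l,n)[:2]])
    im.append(c['image'][:,:,::-1])
a=cv2.resize(im[0][80:400,140:460],(420,420)); b=cv2.resize(im[1][80:220,290:416],(378,420))
cv2.imwrite('pics/w3.png',np.hstack([a,b]))
```

```text
unit TCP [-46.3  51.7 267.7] F [ 0.7  -0.49  0.33] t 6.8 [-0.2   0.35  1.31 -0.    1.48 -0.42]
wrist handle_ball [322.4 240.8] [([327.4, 240.3], 0.59), ([288.9, 68.3], 0.42)]
wrist pawl_tab [399.7 352.1] []
wrist pawl_nose [389.6 252.9] []
scene handle_ball [358.7 175.3] [([360.0, 175.0], 0.96)]
scene pawl_tab [357.1 131.6] [([363.4, 122.9], 0.51)]
scene pawl_nose [340.5 163.8] [([343.2, 144.4], 0.6)]
top handle_ball [381.4 185.1] [([384.0, 182.7], 0.57)]
top pawl_tab [411.6 144.8] [([384.6, 185.0], 0.48)]
top pawl_nose [381.7 158.2] []
```

View pics/w3.png

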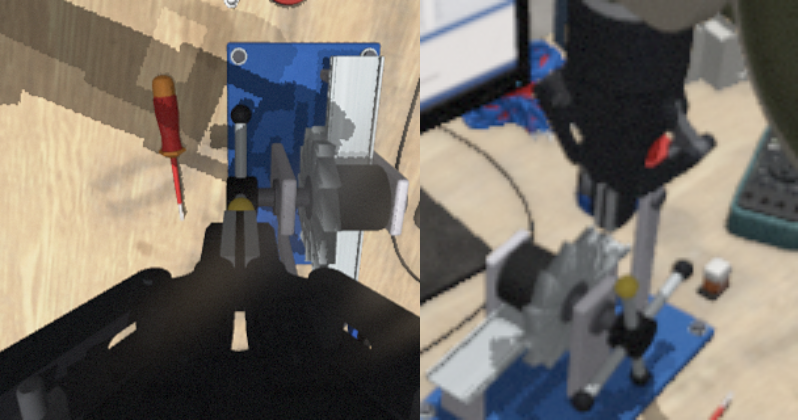

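In the wrist view the yellow ball sits just ahead of the fingertips at (240,203), as predicted. The scene view shows the pawl lifted and the red tab at (655,150). I'll descend left of the ball.

carry_out([
  [0,0,20,0,0,0,0],
  [0,0,20,0,0,0,0],
  [0,0,20,0,0,0,0],
  [0,0,16,0,0,0,0],
  [0,0,10,0,0,0,0],
  [0,0,2,0,0,0,0],
  [0,0,0,0,0,0,0],
])

```text
time_s: 7.98
tool_pos: [537.7, 12.7, 180.0]
tool_rot: [-0.0, 0.622, 0.783, -0.0]
force: [0.1, -0.9, -0.4]
grip_width: -0.2
gripper_force: 0.0
```

carry_out([
  [-2,0,0,0,0,0,0],
  [-2,0,0,0,0,0,0],
  [-1,0,0,0,0,0,0],
  [-1,0,0,0,0,0,0],
  [0,0,0,0,0,0,0],
])

```text
time_s: 8.4
tool_pos: [539.3, 6.7, 180.7]
tool_rot: [0.0, 0.622, 0.783, 0.0]
force: [-0.4, 0.1, 0.6]
grip_width: -0.1
gripper_force: 0.0
```

```bash
python3 -c "
from h import *
where()"
```

```text
unit TCP [-45.4  44.4 180.7] F [-0.38  0.21  0.62] t 8.4 [-0.21  0.43  1.45 -0.    1.26 -0.43]
```

carry_out([
  [-1,0,0,0,0,0,0],
  [-1,0,0,0,0,0,0],
])

```text
time_s: 8.57
tool_pos: [539.6, 4.9, 180.4]
tool_rot: [0.0, 0.622, 0.783, 0.0]
force: [-0.7, 1.2, -0.4]
grip_width: -0.3
gripper_force: 0.0
```

carry_out([
  [-1,0,0,0,0,0,0],
])

```text
time_s: 8.65
tool_pos: [539.8, 3.9, 180.4]
tool_rot: [0.0, 0.622, 0.783, 0.0]
force: [-0.1, -0.5, -0.5]
grip_width: 0.0
gripper_force: 0.0
```

carry_out([
  [-1,0,0,0,0,0,0],
])

```text
time_s: 8.73
tool_pos: [540.1, 3.0, 180.4]
tool_rot: [0.0, 0.622, 0.783, 0.0]
force: [0.1, 0.5, 0.1]
grip_width: -0.2
gripper_force: 0.0
```

carry_out([
  [-1,0,0,0,0,0,0],
])

```text
time_s: 8.82
tool_pos: [540.2, 2.1, 180.3]
tool_rot: [-0.0, 0.622, 0.783, 0.0]
force: [-1.4, 2.6, 1.5]
grip_width: -0.2
gripper_force: 1.2
```

carry_out([
  [-1,0,0,0,0,0,0],
])

```text
time_s: 8.9
tool_pos: [540.4, 1.3, 180.4]
tool_rot: [-0.0, 0.622, 0.783, 0.0]
force: [0.0, 2.4, 2.2]
grip_width: -0.1
gripper_force: 1.3
```

carry_out([
  [-1,0,0,0,0,0,0],
])

```text
time_s: 8.98
tool_pos: [540.7, 0.3, 180.4]
tool_rot: [-0.0, 0.622, 0.783, 0.0]
force: [-0.6, 3.2, 2.1]
grip_width: -0.2
gripper_force: 1.3
```

```bash
python3 -c "
from h import *
where()"
```

```text
unit TCP [-45.5  37.9 180.4] F [0.15 3.29 2.13] t 8.9833 [-0.22  0.43  1.45  0.    1.26 -0.45]
```

carry_out([
  [-3,0,0,0,0,0,0],
  [-3,0,0,0,0,0,0],
  [-3,0,0,0,0,0,0],
  [-3,0,0,0,0,0,0],
  [-2,0,0,0,0,0,0],
])

```text
time_s: 9.4
tool_pos: [544.0, -14.0, 180.3]
tool_rot: [0.0, 0.622, 0.783, -0.0]
force: [-0.1, 0.8, 1.1]
grip_width: 0.1
gripper_force: 1.0
```

carry_out([
  [-3,0,0,0,0,0,0],
  [-3,0,0,0,0,0,0],
  [-3,0,0,0,0,0,0],
  [-2,0,0,0,0,0,0],
  [0,0,0,0,0,0,0],
])

```text
time_s: 9.82
tool_pos: [546.5, -24.8, 180.2]
tool_rot: [0.0, 0.622, 0.783, -0.0]
force: [0.0, 0.5, -0.4]
grip_width: 0.0
gripper_force: 0.0
```

```bash
python3 -c "
from h import *
where()
for n in ['scene','top','wrist']:
    M=P(read_camera(n))
    for w in (.2,.35,.45,.524):
        a=np.radians(15.15)-w; print(n,w,proj(M,T(p,(-46,70*np.sin(a),95+70*np.cos(a))))[0].round(1))
    print([(np.round(d['location'],1).tolist(),round(d['conf'],2)) for d in landmark_of('handle_ball',n)[:2]])
"
```

```text
unit TCP [-45.7  12.2 180.2] F [ 0.14  0.48 -0.44] t 9.8167 [-0.26  0.44  1.43 -0.    1.27 -0.49]
scene 0.2 [362.8 170.5]
scene 0.35 [365.4 168. ]
scene 0.45 [367.  166.7]
scene 0.524 [368.2 165.8]
[([368.0, 167.5], 0.75)]
top 0.2 [388.4 183.1]
top 0.35 [392.8 182. ]
top 0.45 [395.7 181.3]
top 0.524 [397.8 180.8]
[]
wrist 0.2 [320.8 277.6]
wrist 0.35 [320.9 293.8]
wrist 0.45 [321.  303.1]
wrist 0.524 [321.1 309.1]
[]
```

carry_out([
  [-1,0,0,0,0,0,0],
])

```text
time_s: 10.2
tool_pos: [546.5, -25.1, 180.3]
tool_rot: [-0.0, 0.622, 0.783, -0.0]
force: [-0.4, 1.8, -0.4]
grip_width: -0.1
gripper_force: 1.0
```

carry_out([
  [-1,0,0,0,0,0,0],
])

```text
time_s: 10.28
tool_pos: [546.7, -26.0, 180.3]
tool_rot: [-0.0, 0.622, 0.783, 0.0]
force: [-0.9, 2.0, 0.2]
grip_width: 0.3
gripper_force: 0.9
```

carry_out([
  [-1,0,0,0,0,0,0],
])

```text
time_s: 10.37
tool_pos: [547.0, -27.0, 180.3]
tool_rot: [-0.0, 0.622, 0.783, 0.0]
force: [-0.6, 2.0, -0.5]
grip_width: 0.1
gripper_force: 0.9
```

carry_out([
  [-1,0,0,0,0,0,0],
  [-1,0,0,0,0,0,0],
])

```text
time_s: 10.53
tool_pos: [547.4, -29.1, 180.3]
tool_rot: [-0.0, 0.622, 0.783, 0.0]
force: [-0.1, 2.0, -1.1]
grip_width: -0.1
gripper_force: 0.9
```

```bash
python3 -c "
from h import *
where()
for n in ['scene']:
    c=read_camera(n);M=P(c)
    print([(np.round(d['location'],1).tolist(),round(d['conf'],2)) for d in landmark_of('handle_ball',n)[:2]])
cv2.imwrite('pics/w4.png',cv2.resize(c['image'][120:220,300:420,::-1],None,fx=5,fy=5,interpolation=cv2.INTER_CUBIC))
"
```

```text
unit TCP [-45.7   7.8 180.3] F [ 0.4   1.97 -1.14] t 10.5333 [-0.27  0.44  1.43  0.    1.27 -0.5 ]
[([347.2, 181.9], 0.35)]
```

View pics/w4.png

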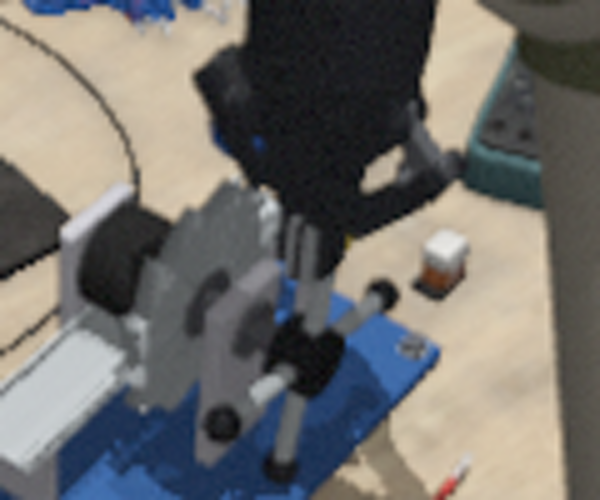

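The handle arm now leans right with the ball behind the fingertip, pushing at a steady 2 N, about w=0.44. I'll nudge it slightly more and withdraw.

carry_out([
  [-1.5,0,0,0,0,0,0],
  [0,0,0,0,0,0,0],
])

```text
time_s: 10.8
tool_pos: [547.8, -30.7, 180.2]
tool_rot: [-0.0, 0.622, 0.783, -0.0]
force: [-0.0, 0.6, -0.6]
grip_width: 0.1
gripper_force: 0.7
```

carry_out([
  [5,0,0,0,0,0,0],
  [10,0,0,0,0,0,0],
  [10,0,-10,0,0,0,0],
  [0,0,-25,0,0,0,0],
  [0,0,-25,0,0,0,0],
  [0,0,-28,0,0,0,0],
  [0,0,0,0,0,0,0],
])

```text
time_s: 11.38
tool_pos: [543.4, -5.5, 274.5]
tool_rot: [0.005, 0.622, 0.783, 0.002]
force: [0.5, -0.3, 0.7]
grip_width: 0.0
gripper_force: 0.0
```

```bash
python3 -c "
from h import *
where()
for n in ['scene','top','wrist']:
    M=P(read_camera(n))
    for w in (.35,.45,.524):
        a=np.radians(15.15)-w; print(n,w,proj(M,T(p,(-46,70*np.sin(a),95+70*np.cos(a))))[0].round(1))
    print([(np.round(d['location'],1).tolist(),round(d['conf'],2)) for d in landmark_of('handle_ball',n)[:2]],[(np.round(d['location'],1).tolist(),round(d['conf'],2)) for d in landmark_of('pawl_tab',n)[:2]])
plan((-60,-135,272),8)
"
```

```text
unit TCP [-44.2  31.7 274.5] F [ 0.41 -0.36  0.75] t 11.3833 [-0.23  0.35  1.29 -0.    1.49 -0.46]
scene 0.35 [365.4 168. ]
scene 0.45 [367.  166.7]
scene 0.524 [368.2 165.8]
[([369.2, 168.0], 0.93), ([375.5, 231.6], 0.27)] []
top 0.35 [392.8 182. ]
top 0.45 [395.7 181.3]
top 0.524 [397.8 180.8]
[] [([310.5, 200.5], 0.55)]
wrist 0.35 [322.  249.2]
wrist 0.45 [322.  255.7]
wrist 0.524 [322.  260.1]
[] []
t 11.8333 rot deg [-0.1 -0.  -0.3] dist 167.0259989293077
[-20.8, -1.7, -0.5, -0.0, -0.0, -0.0]
[-20.8, -1.7, -0.5, -0.0, -0.0, -0.0]
[-20.8, -1.7, -0.5, -0.0, -0.0, -0.0]
[-20.8, -1.7, -0.5, -0.0, -0.0, -0.0]
[-20.8, -1.7, -0.5, -0.0, -0.0, -0.0]
[-20.8, -1.7, -0.5, -0.0, -0.0, -0.0]
[-20.8, -1.8, -0.5, -0.0, -0.0, -0.0]
[-20.8, -1.8, -0.5, -0.0, -0.0, -0.0]
```

```bash
python3 -c "
from h import *
plan((16,-126,272),8)
"
```

```text
t 11.8333 rot deg [-0.1 -0.  -0.3] dist 169.07093268810286
[-19.6, 7.8, -0.6, -0.0, -0.0, -0.0]
[-19.6, 7.8, -0.6, -0.0, -0.0, -0.0]
[-19.6, 7.8, -0.5, -0.0, -0.0, -0.0]
[-19.6, 7.8, -0.5, -0.0, -0.0, -0.0]
[-19.6, 7.8, -0.5, -0.0, -0.0, -0.0]
[-19.7, 7.7, -0.5, -0.0, -0.0, -0.0]
[-19.7, 7.7, -0.5, -0.0, -0.0, -0.0]
[-19.7, 7.7, -0.5, -0.0, -0.0, -0.0]
```

carry_out([
  [-19.5,8,-2,0,0,0,0],
  [-19.5,8,-1,0,0,0,0],
  [-19.5,8,0,0,0,0,0],
  [-19.5,8,0,0,0,0,0],
  [-19.5,8,0,0,0,0,0],
  [-19.5,8,0,0,0,0,0],
  [-19.5,8,0,0,0,0,0],
  [-19.5,6,0,0,0,0,0],
])

```text
time_s: 12.5
tool_pos: [638.4, -145.1, 270.7]
tool_rot: [-0.0, 0.622, 0.783, -0.0]
force: [-0.0, 0.4, -0.5]
grip_width: 0.3
gripper_force: 0.0
```

Run:
```python
from h import *
ims=[]
for n in ['scene','wrist','top']:
    c=read_camera(n); M=P(c); im=c['image'][:,:,::-1].copy()
    for w in (.35,.45,.524):
        a=np.radians(15.15)-w; print(n,w,proj(M,T(p,(-46,70*np.sin(a),95+70*np.cos(a))))[0].round(1))
    print([(np.round(d['location'],1).tolist(),round(d['conf'],2)) for d in landmark_of('handle_ball',n)[:2]],[(np.round(d['location'],1).tolist(),round(d['conf'],2)) for d in landmark_of('pawl_tab',n)[:2]])
    for ph in (.4,.6,.8):
        l=np.radians(27)-ph; print('tab',ph,proj(M,T(p,(18,-85+50*np.sin(l),157+50*np.cos(l))))[0].round(1))
    ims.append(im)
where()
cv2.imwrite('pics/w5.png',np.hstack([cv2.resize(ims[0][100:220,300:420],(400,400)),cv2.resize(ims[1][100:400,170:470],(400,400))]))
```

```text
scene 0.35 [365.4 168. ]
scene 0.45 [367.  166.7]
scene 0.524 [368.2 165.8]
[([370.2, 169.6], 0.86)] [([361.6, 123.2], 0.82)]
tab 0.4 [361.9 125.8]
tab 0.6 [364.2 123.9]
tab 0.8 [366.4 122.7]
wrist 0.35 [233.7  48.1]
wrist 0.45 [235.1  59.1]
wrist 0.524 [236.3  67. ]
[([237.8, 61.1], 0.85)] [([323.2, 180.4], 0.74)]
tab 0.4 [325.  164.7]
tab 0.6 [325.  179.6]
tab 0.8 [325.1 192.7]
top 0.35 [392.8 182. ]
top 0.45 [395.7 181.3]
top 0.524 [397.8 180.8]
[([395.9, 179.0], 0.91), ([388.4, 150.7], 0.55)] [([423.0, 140.0], 0.54)]
tab 0.4 [420.4 142. ]
tab 0.6 [424.7 140.9]
tab 0.8 [428.7 140.1]
unit TCP [  15.6 -124.3  271.7] F [-0.97 -0.03  0.16] t 12.95 [-0.4   0.56  0.95  0.    1.63 -0.63]
```

View pics/w5.png

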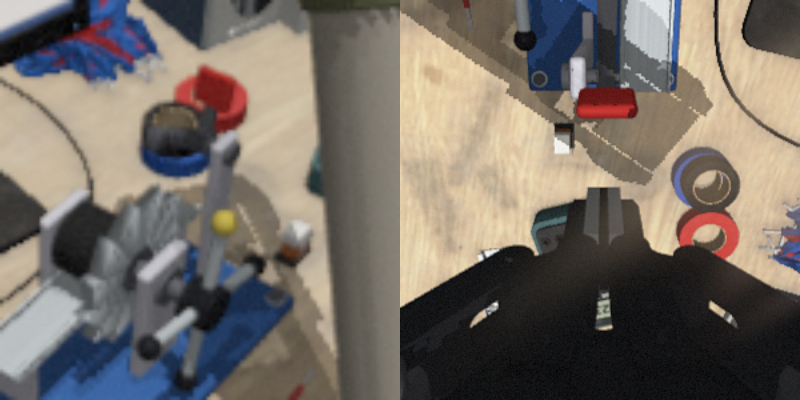

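The wrist view shows the red tab at (605,103), with the shut fingers right in line and clear of it. The networks agree on pawl ≈ 0.6 and wheel ≈ 0.46. I'll descend and push the tab to +y.

carry_out([
  [0,0,16,0,0,0,0],
  [0,0,16,0,0,0,0],
  [0,0,16,0,0,0,0],
  [0,0,9,0,0,0,0],
  [0,0,0,0,0,0,0],
])

```text
time_s: 13.37
tool_pos: [637.1, -143.6, 212.4]
tool_rot: [-0.002, 0.622, 0.783, -0.0]
force: [0.4, -0.3, 0.6]
grip_width: 0.2
gripper_force: 0.0
```

carry_out([
  [4,0,0,0,0,0,0],
  [4,0,0,0,0,0,0],
  [4,0,0,0,0,0,0],
  [3,0,0,0,0,0,0],
  [3,0,0,0,0,0,0],
  [3,0,0,0,0,0,0],
])

```text
time_s: 13.87
tool_pos: [633.1, -123.5, 214.9]
tool_rot: [0.001, 0.622, 0.783, 0.0]
force: [0.7, -1.1, 1.6]
grip_width: -0.1
gripper_force: 0.5
```

carry_out([
  [3,0,0,0,0,0,0],
  [3,0,0,0,0,0,0],
  [3,0,0,0,0,0,0],
])

```text
time_s: 14.12
tool_pos: [631.1, -114.9, 214.5]
tool_rot: [0.0, 0.622, 0.783, -0.0]
force: [0.1, -1.8, 1.6]
grip_width: 0.1
gripper_force: 0.8
```

```bash
python3 -c "
from h import *
where()"
```

```text
unit TCP [ 15.8 -95.  214.5] F [-0.35 -1.79  1.61] t 14.1167 [-0.36  0.57  1.09 -0.    1.48 -0.59]
```

carry_out([
  [2,0,0,0,0,0,0],
  [2,0,0,0,0,0,0],
  [2,0,0,0,0,0,0],
  [1,0,0,0,0,0,0],
])

```text
time_s: 14.45
tool_pos: [629.3, -107.9, 214.1]
tool_rot: [-0.0, 0.622, 0.783, -0.0]
force: [0.1, -1.5, -1.0]
grip_width: 0.1
gripper_force: 0.6
```

carry_out([
  [1,0,0,0,0,0,0],
])

```text
time_s: 14.53
tool_pos: [629.1, -107.1, 214.1]
tool_rot: [-0.0, 0.622, 0.783, -0.0]
force: [0.5, -0.7, -0.8]
grip_width: -0.1
gripper_force: 0.6
```

carry_out([
  [1,0,0,0,0,0,0],
])

```text
time_s: 14.62
tool_pos: [628.9, -106.2, 214.2]
tool_rot: [-0.0, 0.622, 0.783, -0.0]
force: [0.2, -2.0, 0.7]
grip_width: 0.1
gripper_force: 0.6
```

carry_out([
  [0.5,0,0,0,0,0,0],
])

```text
time_s: 14.7
tool_pos: [628.8, -105.6, 214.2]
tool_rot: [-0.0, 0.622, 0.783, -0.0]
force: [0.3, -1.6, -0.1]
grip_width: -0.2
gripper_force: 0.5
```

```bash
python3 -c "
from h import *
where()"
```

```text
unit TCP [ 15.8 -85.5 214.2] F [-0.06 -1.59 -0.07] t 14.7 [-0.35  0.57  1.1   0.    1.47 -0.58]
```

carry_out([
  [0.7,0,0,0,0,0,0],
])

```text
time_s: 14.78
tool_pos: [628.7, -105.1, 214.3]
tool_rot: [-0.0, 0.622, 0.783, -0.0]
force: [0.6, -1.4, -0.3]
grip_width: -0.0
gripper_force: 0.5
```

carry_out([
  [0.7,0,0,0,0,0,0],
])

```text
time_s: 14.87
tool_pos: [628.6, -104.4, 214.3]
tool_rot: [-0.0, 0.622, 0.783, 0.0]
force: [1.2, -1.6, 0.5]
grip_width: 0.4
gripper_force: 0.5
```

carry_out([
  [0.7,0,0,0,0,0,0],
])

```text
time_s: 14.95
tool_pos: [628.4, -103.7, 214.3]
tool_rot: [0.0, 0.622, 0.783, 0.0]
force: [0.3, -1.6, -0.2]
grip_width: 0.2
gripper_force: 0.5
```

carry_out([
  [0.5,0,0,0,0,0,0],
])

```text
time_s: 15.03
tool_pos: [628.3, -103.1, 214.3]
tool_rot: [0.0, 0.622, 0.783, 0.0]
force: [0.8, -1.8, -0.2]
grip_width: -0.2
gripper_force: 0.5
```

```bash
python3 -c "
from h import *
where()"
```

```text
unit TCP [ 15.9 -82.9 214.3] F [ 0.33 -1.97 -0.24] t 15.0333 [-0.35  0.56  1.11  0.    1.47 -0.58]
```

carry_out([
  [0.7,0,0,0,0,0,0],
])

```text
time_s: 15.12
tool_pos: [628.2, -102.8, 214.3]
tool_rot: [0.0, 0.622, 0.783, -0.0]
force: [0.7, -4.9, -1.4]
grip_width: 0.1
gripper_force: 1.9
```

carry_out([
  [0.7,0,0,0,0,0,0],
])

```text
time_s: 15.2
tool_pos: [628.1, -102.6, 214.4]
tool_rot: [0.001, 0.622, 0.783, -0.001]
force: [1.9, -7.5, -2.0]
grip_width: 0.2
gripper_force: 3.0
```

carry_out([
  [0.5,0,0,0,0,0,0],
])

```text
time_s: 15.28
tool_pos: [628.1, -102.5, 214.4]
tool_rot: [0.001, 0.622, 0.783, -0.001]
force: [2.4, -8.2, -2.0]
grip_width: -0.6
gripper_force: 3.5
```

carry_out([
  [0.5,0,0,0,0,0,0],
])

```text
time_s: 15.37
tool_pos: [628.1, -102.4, 214.4]
tool_rot: [0.001, 0.623, 0.783, -0.001]
force: [2.9, -10.5, -2.4]
grip_width: -0.4
gripper_force: 4.2
```

The hard stop came at the predicted seated position, with the force rising to 10 N. I'll back off and check.

carry_out([
  [-3,0,0,0,0,0,0],
  [-10,0,0,0,0,0,0],
  [-15,0,-5,0,0,0,0],
  [-10,0,-20,0,0,0,0],
  [-5,0,-25,0,0,0,0],
  [0,0,-10,0,0,0,0],
  [0,0,0,0,0,0,0],
])

```text
time_s: 15.95
tool_pos: [638.1, -143.2, 276.8]
tool_rot: [0.002, 0.622, 0.783, 0.001]
force: [0.2, 0.1, 0.1]
grip_width: -0.0
gripper_force: 0.0
```

Run:
```python
from h import *
ims=[]
for n in ['scene','wrist','top']:
    c=read_camera(n); M=P(c); im=c['image'][:,:,::-1].copy()
    for w in (.35,.45,.524):
        a=np.radians(15.15)-w; print(n,w,proj(M,T(p,(-46,70*np.sin(a),95+70*np.cos(a))))[0].round(1))
    print([(l,np.round(d['location'],1).tolist(),round(d['conf'],2)) for l in ('handle_ball','pawl_tab','pawl_nose') for d in landmark_of(l,n)[:1]])
    for ph in (0,.1,.2):
        l=np.radians(27)-ph; print('tab',ph,proj(M,T(p,(18,-85+50*np.sin(l),157+50*np.cos(l))))[0].round(1))
    ims.append(im)
where()
cv2.imwrite('pics/w6.png',np.hstack([cv2.resize(ims[0][100:220,300:420],(400,400)),cv2.resize(ims[1][0:300,170:470],(400,400))]))
```

```text
scene 0.35 [365.4 168. ]
scene 0.45 [367.  166.7]
scene 0.524 [368.2 165.8]
[('handle_ball', [371.2, 167.8], 0.74), ('pawl_tab', [355.0, 132.9], 0.77), ('pawl_nose', [338.2, 161.8], 0.65)]
tab 0 [357.1 131.6]
tab 0.1 [358.3 130. ]
tab 0.2 [359.5 128.4]
wrist 0.35 [236.   53.6]
wrist 0.45 [237.3  64.4]
wrist 0.524 [238.4  72.1]
[('handle_ball', [237.8, 65.6], 0.69), ('pawl_tab', [326.5, 136.8], 0.77), ('pawl_nose', [325.8, 48.6], 0.67)]
tab 0 [325.4 138.4]
tab 0.1 [325.4 145.8]
tab 0.2 [325.4 153.4]
top 0.35 [392.8 182. ]
top 0.45 [395.7 181.3]
top 0.524 [397.8 180.8]
[('handle_ball', [399.8, 180.0], 0.91), ('pawl_tab', [410.4, 144.1], 0.61), ('pawl_nose', [384.6, 158.6], 0.7)]
tab 0 [411.6 144.8]
tab 0.1 [413.7 144. ]
tab 0.2 [415.9 143.3]
unit TCP [  15.6 -123.5  274.2] F [ 0.06 -0.2  -1.66] t 16.55 [-0.4   0.56  0.94  0.    1.64 -0.63]
```

View pics/w6.png

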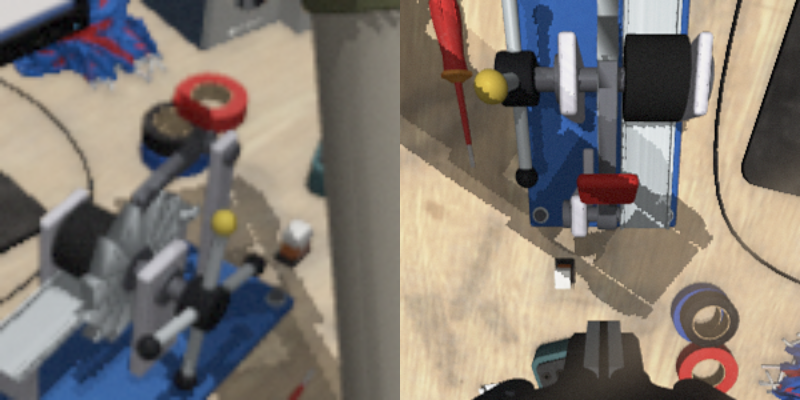

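The pawl is fully down: tab at (607,187), reading about 0. The wheel is one notch back at w≈0.46 and the fingers are clear. Handing in.

```bash
python3 -c "
from h import *
print(bot.close_job())"
```

```text
the job is handed in; nothing more can be done
None
```

I lifted the pawl, pushed the wheel back one notch (it reads about 0.46 rad, just short of the full 0.524), pushed the pawl down until it reads about 0, and handed the job in at about 17 s with the fingers clear; no verdict came back.

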